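# Push the red hearing-aid case home against its bench stop

## Task

Without gripping or lifting it, gently push the red case along the bench onto the red mark until it sits square and fully home in the corner of the red stop, its end against the back rail and its long side against the side rail. Leave the blue case and everything else where they are, and finish clear of the case.

Things in the scene. Friction and masses are not known exactly. Their poses are not given: they have to be found in the camera images.
- red_case: Red lidded case, 110 (its x) x 90 (y) x 32 mm high, too wide to grip, flat upright sides; origin: centre of its underside. Red lid, white label, grey base; 0.12 to 0.26 kg, slides with 1 to 3 N. Starts nearer the robot than the stops and between them, x axis within 0.4 rad of straight ahead; a short (90 mm) end goes to the back rail, either way round.
- red_stop: Red-marked L-shaped wooden stop, fixed; rails 22 mm high, 14 thick. Origin: inner corner, on the bench. Back rail's inner face is x=0, from the corner 100 mm to -y; side rail's is y=0, 90 mm to -x; other sides open. Flat red 110 x 90 mm mark where the case belongs: case centre at x -55, y -45 mm. Yaw within 0.2 rad, +x away from the robot. May be the left or the right stop.
- blue_stop: Blue-marked L-shaped stop, made like the red one but with a blue mark; its own yaw, within 0.2 rad.
- blue_case: Blue-lidded case, 110 (its x) x 90 (y) x 32 mm high, too wide to grip, flat upright sides; origin: centre of its underside. Already sits in the blue stop; leave alone.
- jar: Clear jar with yellow lid, 58 mm across, 55 mm high, standing between and beyond the stops; origin at the centre of its underside. Leave alone.
- spray: Small white bottle with green cap, 38 mm across, 95 mm high, standing at the far left; origin at the centre of its underside. Leave alone.
- phone: Black phone lying on the bench at the right, 150 x 73 x 9 mm; origin at the centre of its underside. Leave alone.
There are look-alikes about, which are no part of the job. What is shaped like the red_stop but turquoise is not meant.

How it is judged (in metres and radians):
At the end, for the whole second after the job is handed in: The red case lies flat and still in the red stop's corner: within 5 mm of both rails (centre within 5 mm of x -55, y -45 mm in the stop's frame) and square to it within 0.06 rad; the blue case, jar, bottle and phone are within 12 mm of where they started (x of red_case in the frame of red_stop between -0.06 and -0.05 m and y of red_case in the frame of red_stop between -0.05 and -0.04 m and angle between the x axis of red_case and the x axis of red_stop, either way round below 0.06 rad and height (world z) of red_case below 0.005 m and angle between red_case's own z axis and vertical below 0.05 rad and linear speed of red_case below 0.01 m/s and distance of each of blue_case, jar, spray, phone from where it was at the start of the episode below 0.012 m); the robot touches nothing.
It fails at once if the red case is lifted off the bench or tipped (height (world z) of red_case above 0.01 m or angle between red_case's own z axis and vertical above 0.15 rad).
It fails at once if the red case is pressed with more than 35 N (contact force between the fingers and red_case above 35 N).
It fails at once if the blue case, jar, bottle or phone is moved more than 12 mm or tipped (distance of any of blue_case, jar, spray, phone from where it was at the start of the episode above 0.012 m or angle between any of blue_case, jar, spray, phone's own z axis and vertical above 0.3 rad).
It also fails if it takes over 64 s, if anything falls off the work surface, if the arm or the gripper's body presses on something with over 40 N, if the wrist force passes 120 N, or if a joint passes its speed limit or range.

## Robot

A 6-joint arm with a two-finger parallel gripper is mounted at the origin on the work surface. World frame = base frame: x ahead of the robot, y to its left, z up, the work surface at z = 0. Lengths are in m, angles in degrees, forces in N, time in s.
With the tool pointing down it reaches from about 0.15 to 0.775 m from the base axis. Payload 6.1 kg.
Tool frame: the origin (TCP) lies at the very end of the fingers, on their centre line; the grasp point (between the pads) lies robot.tcp_to_grasp behind it (robot.tcp_to_grasp is the distance from the TCP to the grasp point, in m); z points along the fingers, y is the line along which they close (so a half turn about z gives the same grasp; the last joint's range is limited). The gripper opens to 85 mm and grips with 20 to 120 N. Pads are 22 mm wide; open, the fingers measure 114 mm over their backs; the gripper's body (76 mm by 85 mm) begins 54 mm behind the grasp point. The pads swing forward as they close: fully open they stand 13 mm farther back than shut.
Start: joints at [-70.818, 7.208, -2.269, 80.523, 0, 90], TCP at [0.172, -0.496, 0.231] pointing down, gripper open.
Joint ranges: [-155.77, 155.77], [-54.66, 111.73], [-72.52, 77.12], [-102.08, 115.82], [-83.92, 84.16], [-180, 180]. Speed limits (degrees/s): [136.94, 136.94, 172.46, 180, 180, 180].

## Interface

Orientations are given as [roll, pitch, yaw] about the fixed x, y, z axes, in that order (R = Rz(yaw) Ry(pitch) Rx(roll)).
In Python, from cell import robot gives the robot as it stands.
- The arm moves only by the shell command python3 -m jog 'ROWS' [FORCE]. ROWS is JSON, a list of rows, each a list of 3 entries, a list of its own where there are three numbers: the closure, from 0 (fully open) to 1 (shut), then the shift along the tool's x, y, z in cm, then the turn about the tool's z in degrees. A call has 1 to 12 rows; each row is the pose to reach, as a shift and turn from the pose commanded when the call began, along the tool's axes at that moment; what a row does not reach only later rows make up. A row lasts 1/12 s, in which the tool goes at most 41.7 mm and 7.16 degrees, less where a joint would pass 70% of its speed; a pose out of reach is approached as far as the arm can. A call with a gripper value outside its range is refused whole. The fingers move at their own pace and stop on an object; FORCE is the grip in N (left out, the last holds). Time passes only in rows, so rows that repeat a pose let the fingers close. It gives the time, the measured TCP pose, the force, the opening and the grip force at its end, in the units of the state.
- robot.read_state(): the state, without advancing time (a new reading comes with each control period).
- robot.capture(name): name is "scene" or "top" or "wrist"; returns (picture, depth): 480x640x3 uint8, red, green, blue; 480x640 float32, m along the optical axis (not along the pixel's ray), 0 where there is no reading.
- robot.camera_model(name): a dict with "fovy" (degrees; the focal length in pixels is half the picture's height over the tangent of half this angle, whatever the lens; pixels are square), "cx", "cy" (the principal point, pixels), "rvec" (rotation vector, rad) and "tvec" (3), from world to camera coordinates, as OpenCV has them. Camera axes: x right, y down, z forward; pixel columns grow to the right and rows downward; lengths in m; the calibration is good to about 2 mm. A picture is of the moment at which its call begins: read the wrist's pose just before it. camera_model takes no time and is no camera call; for the wrist camera it gives the pose at the moment of the call.
- robot.finish_job(): hands the job in; it is judged then, once.
The state is a dict: "time_s": time; "qpos": joint angles; "dq": joint speeds; "effort": joint torques, N m; "tool_pos": TCP position; "tcp_rot": TCP orientation; "wrist_force": force on the tool from outside, world axes, zero at the start; "wrist_torque": the same for the moment, N m; "finger_gap": opening from 0.0 (shut) to 1.0 (fully open); "grip_force": force on a finger pad.
Only numpy, scipy, OpenCV 4.12 (cv2) and the standard library are available. Lean on these libraries where they do the work, as an engineer would, in place of code of your own. Each camera call takes 0.05 s, during which the arm holds its last target. There are 200 camera calls.

## Working session

There is one attempt and no reset: what is moved stays moved. The work goes in short steps, Python scripts to look and compute and a shell command to move; the robot and the scene stay as the last step left them, time stands still between calls to the robot, and variables do not carry over. Pictures are saved under pics/ and viewed, at most 10 in all, crops included, and the job is handed in when it is done.

```bash
mkdir -p pics
cat > h.py <<'E'
import numpy as np, cv2
from cell import robot
def cap(n,f=None):
    m=robot.camera_model(n); im,d=robot.capture(n)
    if f: cv2.imwrite(f,im[:,:,::-1])
    return im,d,m
def ray(m,u,v,z):
    f=240/np.tan(np.radians(m["fovy"])/2); R=cv2.Rodrigues(np.array(m["rvec"],float))[0]; t=np.array(m["tvec"],float)
    c=-R.T@t; d=R.T@np.array([(u-m["cx"])/f,(v-m["cy"])/f,1]); return c+d*(z-c[2])/d[2]
E
python3 -c "
from h import *
im,d,m=cap('top','pics/top.png');print(m)
im,d,m=cap('scene','pics/scene.png')
s=robot.read_state();print(s,robot.tcp_to_grasp)"; ls
```

```text
{'fovy': 55.31288592089204, 'cx': 315.55391234887276, 'cy': 237.8898166901712, 'rvec': array([ 2.18538364, -2.20438832,  0.11665422]), 'tvec': array([-0.0172625 ,  0.62836338,  1.17179791])}
{'time_s': 0.1, 'qpos': array([-7.08157066e+01,  7.23767195e+00, -2.32008247e+00,  8.05229123e+01,
       -5.83449468e-04,  9.00016512e+01]), 'dq': array([ 0.03916389, -0.01766161,  0.10991867, -0.01945745, -0.09156969,
       -0.01981584]), 'effort': array([ 5.52779475e-04, -4.36905563e+01,  3.53604877e+01,  1.36898507e-02,
        2.25609210e-05,  1.21177937e-06]), 'tool_pos': array([ 0.17239849, -0.4955075 ,  0.23061191]), 'tcp_rot': array([-1.79919333e+02,  5.85773583e-04,  1.91826431e+01]), 'wrist_force': array([ 0.45689476,  0.29763065, -0.82666192]), 'wrist_torque': array([-0.06001816, -0.01996098,  0.02013764]), 'grip_force': 0.0, 'finger_gap': 0.9989080452431407} 0.0187
h.py
pics
```

View pics/top.png

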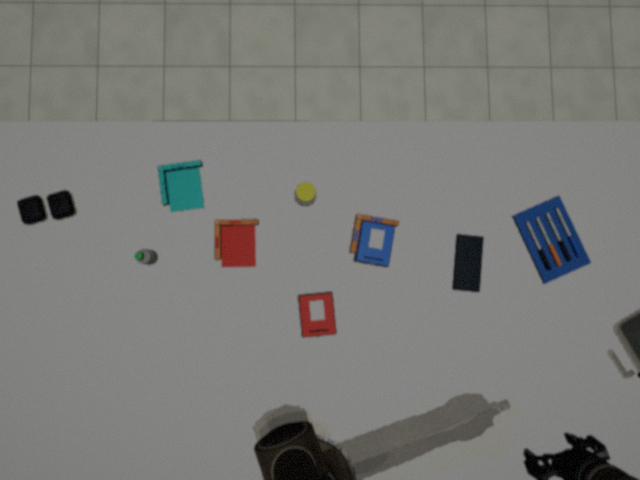

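The top view shows the red stop at about (238,243) with its corner upper left. The red case is at (317,314), the blue case at (376,240), and the turquoise decoy at (183,187). I'll enlarge the area around the case and the stop.

Run:
```python
from h import *
im=cv2.imread('pics/top.png'); m=robot.camera_model('top')
cv2.imwrite('pics/crop.png',cv2.resize(im[205:345,200:345],None,fx=5,fy=4.2857*5/4.2857*0.857,interpolation=cv2.INTER_CUBIC)[:600])
hsv=cv2.cvtColor(im,cv2.COLOR_BGR2HSV)
mk=(((hsv[...,0]<5)|(hsv[...,0]>174))&(hsv[...,1]>170)&(hsv[...,2]>90)).astype(np.uint8)
mk=cv2.morphologyEx(mk,cv2.MORPH_OPEN,np.ones((3,3)))
for c in cv2.findContours(mk,0,2)[0]:
    if cv2.contourArea(c)<200: continue
    r=cv2.minAreaRect(c); b=cv2.boxPoints(r); print(r)
    for z in (0,.022,.032):
        P=np.array([ray(m,u,v,z)[:2] for u,v in b]); print(z,P.round(4).tolist(),P.mean(0),np.linalg.norm(P[1]-P[0]),np.linalg.norm(P[2]-P[1]), np.degrees(np.arctan2(*(P[1]-P[0])[::-1])))
```

```text
((317.14483642578125, 314.7379455566406), (37.53656005859375, 31.225101470947266), 85.2363510131836)
0 [[0.4732, 0.0191], [0.4791, -0.0632], [0.3813, -0.0702], [0.3757, 0.0116]] [ 0.42730963 -0.02565955] 0.08248384890933665 0.09798334965681663 -85.90485601011589
0.022 [[0.4743, 0.019], [0.4801, -0.0618], [0.3841, -0.0687], [0.3786, 0.0116]] [ 0.42925541 -0.02499127] 0.08099318693034133 0.09621257809560385 -85.90485601011588
0.032 [[0.4748, 0.0189], [0.4805, -0.0612], [0.3854, -0.068], [0.3799, 0.0116]] [ 0.43013986 -0.0246875 ] 0.08031561330352525 0.09540768193141622 -85.90485601011589
((237.0, 245.0), (40.0, 32.0), 90.0)
0 [[0.6664, 0.2277], [0.6658, 0.1429], [0.5595, 0.1428], [0.5602, 0.227]] [0.61298025 0.1850834 ] 0.08476105685450754 0.10635911329640566 -90.38853667371149
0.022 [[0.664, 0.2237], [0.6635, 0.1405], [0.559, 0.1404], [0.5598, 0.2231]] [0.61157056 0.1819431 ] 0.08322924079083964 0.10443697352714157 -90.3885366737114
0.032 [[0.6629, 0.222], [0.6624, 0.1394], [0.5588, 0.1393], [0.5596, 0.2213]] [0.61092979 0.18051569] 0.08253296076189967 0.10356327363202146 -90.38853667371147
```

View pics/crop.png

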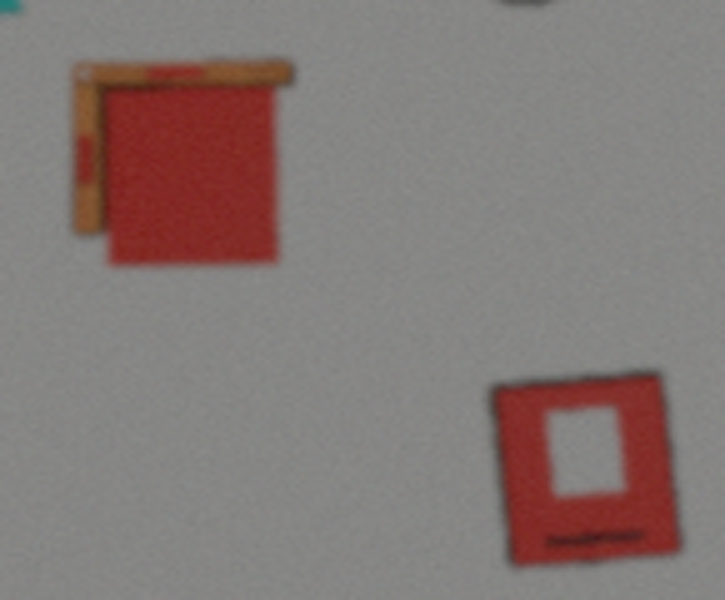

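The case is at about (0.430, -0.025) with yaw 4°. The mark is centred near (0.614, 0.187) with yaw about 0°. I'll push the case sideways (+y) with both fingers first, then ahead (+x), then seat it. First I move to the right of the case, staying high.

```bash
python3 -m jog '[[0.4,[37.8,-28.7,0],-75],[0.4,[37.8,-28.7,0],-75],[0.4,[37.8,-28.7,0],-75],[0.4,[37.8,-28.7,0],-75],[0.4,[37.8,-28.7,0],-75],[0.4,[37.8,-28.7,0],-75],[0.4,[37.8,-28.7,0],-75],[0.4,[37.8,-28.7,0],-75],[0.4,[37.8,-28.7,0],-75],[0.4,[37.8,-28.7,0],-75],[0.4,[37.8,-28.7,0],-75],[0.4,[37.8,-28.7,0],-75]]'
python3 -c "
from h import *
s=robot.read_state();print(s['qpos'],s['tool_pos'],s['tcp_rot'],s['finger_gap'])
im,d,m=cap('wrist','pics/w1.png');np.savez('w1.npz',d=d,**m)"
```

```text
time_s: 1.1
tool_pos: [0.4369, -0.0969, 0.2309]
tcp_rot: [180.0, -0.1, 94.6]
wrist_force: [-0.2, 0.5, -0.2]
finger_gap: 0.603
grip_force: 0.0
[-1.25502796e+01 -1.16751097e+00 -1.12083713e+01  7.99641675e+01
  7.46608225e-02  7.28911979e+01] [ 0.43691405 -0.09686936  0.23086751] [ 1.79982841e+02 -7.28360484e-02  9.45585302e+01] 0.6031238856016428
```

View pics/w1.png

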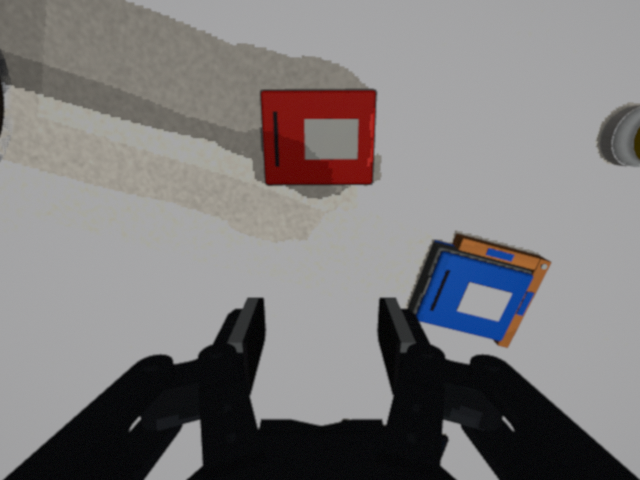

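The wrist view shows the red case squarely ahead, with its top corners at about (261,91), (376,90), (375,184) and (265,184). I'll compute its pose from these.

Run:
```python
from h import *
m=dict(np.load('w1.npz'))
for z in (.032,.016):
    P=np.array([ray(m,u,v,z)[:2] for u,v in [(261,90),(377,89),(375,185),(264,185)]]); print(P.round(4).tolist(),P.mean(0),[np.linalg.norm(P[i]-P[(i+1)%4]).round(4) for i in range(4)],np.degrees(np.arctan2(*(P[1]-P[0])[::-1])),np.degrees(np.arctan2(*(P[2]-P[3])[::-1])))
```

```text
[[0.3733, 0.0114], [0.4781, 0.0206], [0.4875, -0.0658], [0.3785, -0.0745]] [ 0.42933879 -0.02706291] [np.float64(0.1053), np.float64(0.0869), np.float64(0.1093), np.float64(0.086)] 5.053288448930585 4.58230469199335
[[0.3706, 0.0128], [0.4804, 0.0225], [0.4902, -0.068], [0.3761, -0.0771]] [ 0.42930946 -0.02748075] [np.float64(0.1102), np.float64(0.091), np.float64(0.1145), np.float64(0.0901)] 5.053288448930589 4.582304691993348
```

Both views agree: centre (0.430, -0.026), yaw 4.6°. The tool is square to the case with about 15 mm of clearance, so I descend.

```bash
python3 -m jog '[[0.4,[0,0,4],0],[0.4,[0,0,8],0],[0.4,[0,0,12],0],[0.4,[0,0,16],0],[0.4,[0,0,19],0],[0.4,[0,0,21],0],[0.4,[0,0,22.2],0],[0.4,[0,0,22.2],0],[0.4,[0,0,22.2],0]]'
python3 -m jog '[[0.4,[0.3,0,0],0],[0.4,[0.6,0,0],0],[0.4,[0.9,0,0],0],[0.4,[1.2,0,0],0],[0.4,[1.5,0,0],0],[0.4,[1.8,0,0],0],[0.4,[2.1,0,0],0],[0.4,[2.4,0,0],0],[0.4,[2.7,0,0],0],[0.4,[3.0,0,0],0],[0.4,[3.0,0,0],0]]'
python3 -c "
from h import *
cap('wrist','pics/w2.png')"
```

```text
time_s: 1.9
tool_pos: [0.4344, -0.1006, 0.0088]
tcp_rot: [-179.9, -0.0, 94.2]
wrist_force: [-0.2, -0.1, 0.8]
finger_gap: 0.6
grip_force: 0.0
time_s: 2.82
tool_pos: [0.4333, -0.0702, 0.0095]
tcp_rot: [180.0, -0.0, 94.2]
wrist_force: [0.9, -0.8, 1.2]
finger_gap: 0.602
grip_force: 0.7
```

View pics/w2.png

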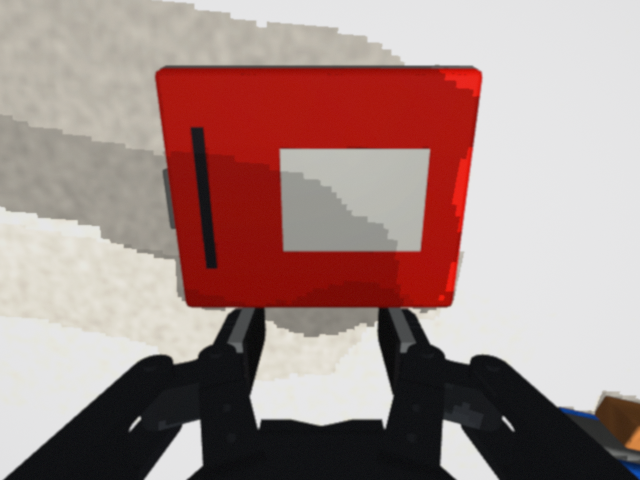

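The fingers touch the case's side symmetrically, with the case centred at about column 320. I push +y and turn gradually to square.

```bash
python3 -m jog '[[0.4,[0.4,0,0],0],[0.4,[1,0,0],0.5],[0.4,[1.8,0,0],1],[0.4,[2.6,0,0],1.5],[0.4,[3.4,0,0],2],[0.4,[4.2,0,0],2.5],[0.4,[5,0,0],3],[0.4,[5.8,0,0],3.5],[0.4,[6.6,0,0],4],[0.4,[7.4,0,0],4],[0.4,[8.2,0,0],4],[0.4,[9,0,0],4]]'
python3 -m jog '[[0.4,[0.8,0,0],0],[0.4,[1.6,0,0],0],[0.4,[2.4,0,0],0],[0.4,[3.2,0,0],0],[0.4,[4,0,0],0],[0.4,[4.6,0,0],0],[0.4,[5.2,0,0],0],[0.4,[5.7,0,0],0],[0.4,[6.1,0,0],0],[0.4,[6.4,0,0],0],[0.4,[6.6,0,0],0],[0.4,[6.6,0,0],0]]'
python3 - <<'E'
from h import *
im,d,m=cap('top'); im=im[:,:,::-1].copy()
c=im[190:340,150:350]; cv2.imwrite('pics/c2.png',cv2.resize(c,None,fx=4,fy=4,interpolation=cv2.INTER_CUBIC))
E
```

```text
time_s: 3.87
tool_pos: [0.4263, 0.0198, 0.0093]
tcp_rot: [-180.0, 0.0, 90.2]
wrist_force: [-0.0, -2.6, 2.9]
finger_gap: 0.602
grip_force: 1.6
time_s: 4.87
tool_pos: [0.4262, 0.0856, 0.0092]
tcp_rot: [-180.0, -0.1, 90.2]
wrist_force: [0.0, -1.0, 0.6]
finger_gap: 0.602
grip_force: 0.3
```

View pics/c2.png

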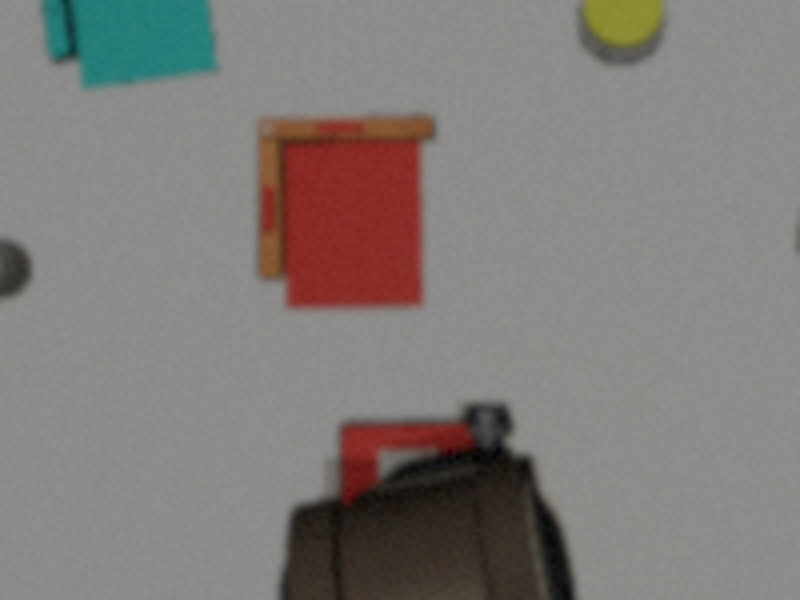

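The red mark spans crop columns 287–422 with its near edge at row 305. The rails' inner top edges are at column 281 and row 139. The case's left edge is at column 342. Now I convert these to world coordinates.

Run:
```python
from h import *
m=robot.camera_model('top')
for n,u,v,z in [('markNL',287,306,0),('markNR',423,306,0),('markFR',421,140,0),('railcorner',281,139.5,.022),('sideFront',281,278,.022),('backEnd',434,138.5,.022),('outerFL',260,119,.022),('outerFR',434,118,.022),('outerNL',260,278,.022),('caseL',341,422,.032),('caseLn',341,500,.032)]:
    print(n,ray(m,u/4+150-.375,v/4+190-.375,z)[:2].round(4))
```

```text
markNL [0.5573 0.226 ]
markNR [0.5564 0.1365]
markFR [0.6668 0.1379]
railcorner [0.6654 0.2267]
sideFront [0.575  0.2261]
backEnd [0.6653 0.1272]
outerFL [0.6789 0.2404]
outerFR [0.6788 0.1272]
outerNL [0.5751 0.2396]
caseL [0.4823 0.1855]
caseLn [0.4328 0.1853]
```

The corner is at (0.6654, 0.2265) with yaw about 0.4°, so the target centre is (0.610, 0.1815). I push +y 35 mm more, which leaves about 6 mm to the side rail. Then I back off, rise, and go behind the case.

```bash
python3 -m jog '[[0.4,[0.4,0,0],0],[0.4,[1,0,0],0],[0.4,[1.6,0,0],0],[0.4,[2.2,0,0],0],[0.4,[2.7,0,0],0],[0.4,[3.1,0,0],0],[0.4,[3.4,0,0],0],[0.4,[3.5,0,0],0],[0.4,[3.5,0,0],0],[0.4,[2.5,0,0],0],[0.4,[0.5,0,0],0],[0.4,[-0.5,0,0],0]]'
python3 -m jog '[[0.4,[0,0,-4],0],[0.4,[0,0,-8],0],[0.4,[0,0,-10],0],[0.4,[0,0,-10],0]]'
```

```text
time_s: 5.92
tool_pos: [0.4261, 0.0786, 0.0093]
tcp_rot: [-180.0, 0.0, 90.2]
wrist_force: [1.0, 0.6, 0.5]
finger_gap: 0.597
grip_force: 0.0
time_s: 6.25
tool_pos: [0.4292, 0.0799, 0.1143]
tcp_rot: [179.5, -0.1, 90.1]
wrist_force: [0.1, -0.2, -0.2]
finger_gap: 0.602
grip_force: 0.0
```

A turn to yaw 0° would exceed joint 6's range, so I use yaw 180° and push along tool -x.

```bash
python3 -m jog '[[0.4,[0,-4,0],-7],[0.4,[0,-8,0],-14],[0.4,[3,-9.1,0],-21],[0.4,[6,-9.1,0],-28],[0.4,[9.6,-9.1,0],-35],[0.4,[9.6,-9.1,0],-42],[0.4,[9.6,-9.1,0],-49],[0.4,[9.6,-9.1,0],-56],[0.4,[9.6,-9.1,0],-63],[0.4,[9.6,-9.1,0],-70],[0.4,[9.6,-9.1,0],-77],[0.4,[9.6,-9.1,0],-84]]'
python3 -m jog '[[0.4,[0,0,0],-6],[0.4,[0,0,0],-6],[0.4,[0,0,0],-6]]'
python3 - <<'E'
from h import *
s=robot.read_state();print(s['qpos'],s['tool_pos'])
im,d,m=cap('top'); im=im[:,:,::-1].copy()
c=im[190:340,150:350]; cv2.imwrite('pics/c3.png',cv2.resize(c,None,fx=4,fy=4,interpolation=cv2.INTER_CUBIC))
E
```

```text
time_s: 7.25
tool_pos: [0.3347, 0.1753, 0.1085]
tcp_rot: [-180.0, -0.1, 174.5]
wrist_force: [-0.0, 0.1, 0.3]
finger_gap: 0.604
grip_force: 0.0
time_s: 7.5
tool_pos: [0.3348, 0.1753, 0.1087]
tcp_rot: [-180.0, -0.0, 180.0]
wrist_force: [-0.7, -0.2, -0.6]
finger_gap: 0.6
grip_force: 0.0
[ 2.76389988e+01 -6.98478290e+00 -3.19830489e+01  6.50444135e+01
  3.95494949e-03  2.76689510e+01] [0.33475942 0.17532126 0.10873555]
```

View pics/c3.png

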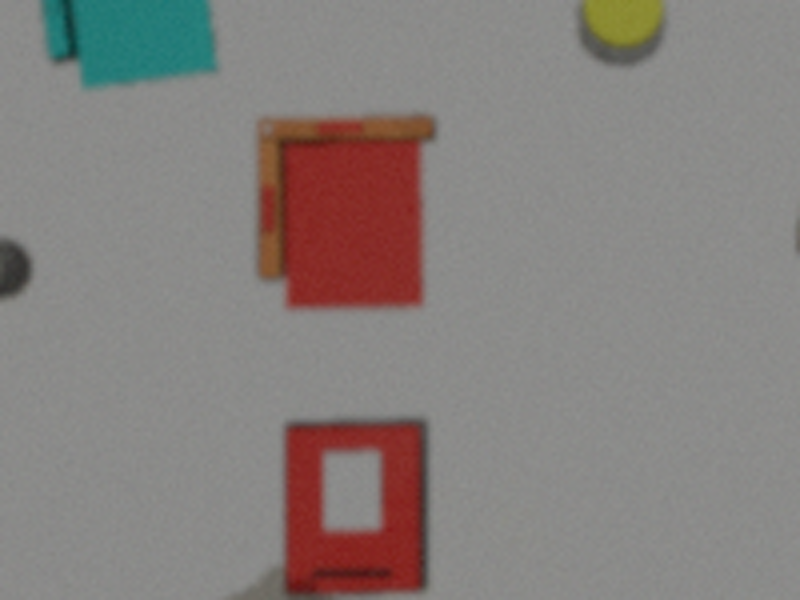

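The case is square at crop columns 286–426, so its left face is about 7 mm clear of the side-rail line. I descend and push +x.

```bash
python3 -m jog '[[0.4,[0,0,3.5],-0.3],[0.4,[0,0,7],-0.3],[0.4,[0,0,9],-0.3],[0.4,[0,0,10],-0.3],[0.4,[0,0,10],-0.3],[0.4,[-0.8,0,10],-0.3],[0.4,[-1.6,0,10],-0.3],[0.4,[-2,0,10],-0.3],[0.4,[-2.3,0,10],-0.3],[0.4,[-2.6,0,10],-0.3],[0.4,[-2.9,0,10],-0.3],[0.4,[-3.2,0,10],-0.3]]'
python3 -m jog '[[0.4,[-0.5,0,0],0],[0.4,[-1.2,0,0],0],[0.4,[-2,0,0],0],[0.4,[-2.8,0,0],0],[0.4,[-3.6,0,0],0],[0.4,[-4.4,0,0],0],[0.4,[-5.2,0,0],0],[0.4,[-6,0,0],0],[0.4,[-6.8,0,0],0],[0.4,[-7.4,0,0],0],[0.4,[-7.8,0,0],0],[0.4,[-8,0,0],0]]'
python3 - <<'E'
from h import *
im,d,m=cap('top'); im=im[:,:,::-1].copy()
c=im[190:340,150:350]; cv2.imwrite('pics/c4.png',cv2.resize(c,None,fx=4,fy=4,interpolation=cv2.INTER_CUBIC))
E
```

```text
time_s: 8.55
tool_pos: [0.3669, 0.1759, 0.0094]
tcp_rot: [180.0, -0.0, -179.5]
wrist_force: [-3.5, 0.6, 2.0]
finger_gap: 0.602
grip_force: 1.7
time_s: 9.55
tool_pos: [0.4476, 0.1766, 0.0092]
tcp_rot: [180.0, 0.0, -179.5]
wrist_force: [-4.3, -0.8, 2.9]
finger_gap: 0.599
grip_force: 1.9
```

View pics/c4.png

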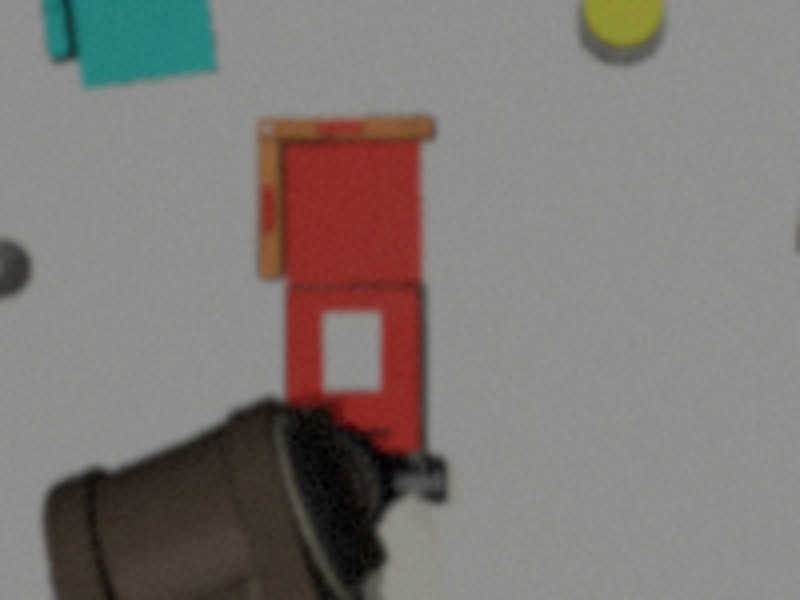

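The case is square, entering on column 286 with the rail's inner edge at 281, so it is clear of the rail. I continue to just short of the back rail.

```bash
python3 -m jog '[[0.4,[-0.6,0,0],0],[0.4,[-1.4,0,0],0],[0.4,[-2.2,0,0],0],[0.4,[-3,0,0],0],[0.4,[-3.8,0,0],0],[0.4,[-4.6,0,0],0],[0.4,[-5.4,0,0],0],[0.4,[-6.2,0,0],0],[0.4,[-7,0,0],0],[0.4,[-7.6,0,0],0],[0.4,[-8,0,0],0],[0.4,[-8.3,0,0],0]]'
python3 -m jog '[[0.4,[-0.2,0,0],0],[0.4,[-0.4,0,0],0],[0.4,[-0.6,0,0],0],[0.4,[-0.7,0,0],0],[0.4,[-0.8,0,0],0],[0.4,[-0.9,0,0],0],[0.4,[-0.9,0,0],0]]'
```

```text
time_s: 10.6
tool_pos: [0.5304, 0.1773, 0.0093]
tcp_rot: [180.0, -0.0, -179.5]
wrist_force: [-4.7, -0.5, 3.1]
finger_gap: 0.597
grip_force: 1.9
time_s: 11.18
tool_pos: [0.5392, 0.1773, 0.0093]
tcp_rot: [-180.0, 0.0, -179.5]
wrist_force: [-0.9, 0.5, 0.2]
finger_gap: 0.599
grip_force: 0.5
```

```bash
python3 -m jog '[[0.4,[-0.1,0,0],0],[0.4,[-0.2,0,0],0],[0.4,[-0.3,0,0],0],[0.4,[-0.35,0,0],0],[0.4,[-0.4,0,0],0]]'
python3 -m jog '[[0.4,[-0.04,0,0],0],[0.4,[-0.07,0,0],0],[0.4,[-0.1,0,0],0]]'
```

```text
time_s: 11.6
tool_pos: [0.543, 0.1774, 0.0093]
tcp_rot: [-180.0, -0.0, -179.5]
wrist_force: [-2.5, -0.5, 0.6]
finger_gap: 0.598
grip_force: 1.0
time_s: 11.85
tool_pos: [0.5431, 0.1774, 0.0093]
tcp_rot: [180.0, -0.1, -179.5]
wrist_force: [-6.2, 0.6, 4.0]
finger_gap: 0.6
grip_force: 3.2
```

The case stops on the back rail: the force rises while the tool stands still. Next I back off, rise, and go round to its right side.

```bash
python3 -m jog '[[0.4,[1,0,0],0],[0.4,[3.1,0,0],0],[0.4,[3.1,0,0],0],[0.4,[3.1,0,-4],0],[0.4,[3.1,0,-8],0],[0.4,[3.1,0,-10],0],[0.4,[3.1,0,-10],0]]'
python3 -m jog '[[0.4,[0,-3,0],7],[0.4,[0,-6,0],14],[0.4,[-2,-8,0],21],[0.4,[-5,-8,0],28],[0.4,[-8,-8,0],35],[0.4,[-9.7,-8,0],42],[0.4,[-9.7,-8,0],49],[0.4,[-9.7,-8,0],56],[0.4,[-9.7,-8,0],63],[0.4,[-9.7,-8,0],70],[0.4,[-9.7,-8,0],77],[0.4,[-9.7,-8,0],84]]'
python3 -m jog '[[0.4,[0,0,0],6],[0.4,[0,0,0],6],[0.4,[0,0,0],6]]'
python3 - <<'E'
from h import *
im,d,m=cap('top'); im=im[:,:,::-1].copy()
c=im[190:340,150:350]; cv2.imwrite('pics/c5.png',cv2.resize(c,None,fx=4,fy=4,interpolation=cv2.INTER_CUBIC))
E
```

```text
time_s: 12.43
tool_pos: [0.5163, 0.1782, 0.1152]
tcp_rot: [179.8, 0.6, -179.5]
wrist_force: [1.2, -0.7, 0.8]
finger_gap: 0.598
grip_force: 0.0
time_s: 13.43
tool_pos: [0.6108, 0.0979, 0.1086]
tcp_rot: [180.0, 0.0, 96.1]
wrist_force: [0.1, 0.6, -0.2]
finger_gap: 0.597
grip_force: 0.0
time_s: 13.68
tool_pos: [0.6106, 0.0979, 0.1088]
tcp_rot: [-180.0, 0.0, 90.7]
wrist_force: [-0.2, -0.6, -0.2]
finger_gap: 0.601
grip_force: 0.0
```

View pics/c5.png

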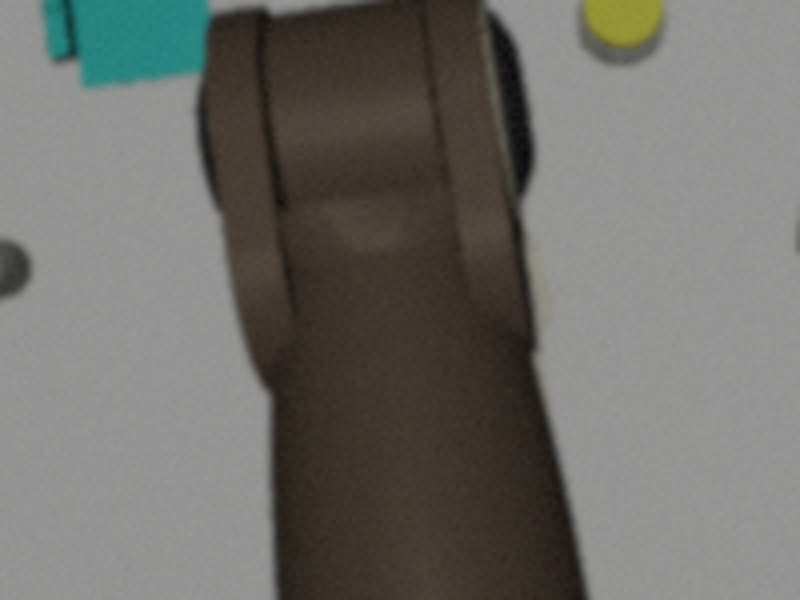

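The arm hides the stop in this view, but the tool's position is right: 0.098 against an expected contact at 0.1205. I descend and push +y gently.

```bash
python3 -m jog '[[0.4,[0,0,3.5],0.2],[0.4,[0,0,7],0.2],[0.4,[0,0,9],0.2],[0.4,[0,0,10],0.2],[0.4,[0,0,10],0.2],[0.4,[0.6,0,10],0.2],[0.4,[1.2,0,10],0.2],[0.4,[1.6,0,10],0.2],[0.4,[1.9,0,10],0.2],[0.4,[2.1,0,10],0.2],[0.4,[2.2,0,10],0.2],[0.4,[2.3,0,10],0.2]]'
python3 -m jog '[[0.4,[0.1,0,0],0],[0.4,[0.2,0,0],0],[0.4,[0.25,0,0],0],[0.4,[0.3,0,0],0]]'
python3 -m jog '[[0.4,[0.05,0,0],0],[0.4,[0.1,0,0],0],[0.4,[0.15,0,0],0],[0.4,[0.15,0,0],0]]'
```

```text
time_s: 14.73
tool_pos: [0.6106, 0.1213, 0.0097]
tcp_rot: [180.0, -0.0, 90.3]
wrist_force: [0.1, 0.3, -1.2]
finger_gap: 0.604
grip_force: 0.0
time_s: 15.07
tool_pos: [0.6101, 0.1228, 0.0094]
tcp_rot: [-180.0, 0.1, 90.2]
wrist_force: [-0.8, -4.6, 3.1]
finger_gap: 0.6
grip_force: 2.4
time_s: 15.4
tool_pos: [0.6101, 0.1243, 0.0094]
tcp_rot: [-180.0, 0.1, 90.2]
wrist_force: [-1.2, -5.0, 2.8]
finger_gap: 0.6
grip_force: 2.4
```

```bash
python3 -m jog '[[0.4,[0.05,0,0],0],[0.4,[0.1,0,0],0],[0.4,[0.15,0,0],0],[0.4,[0.15,0,0],0]]'
python3 -m jog '[[0.4,[0.05,0,0],0],[0.4,[0.1,0,0],0],[0.4,[0.1,0,0],0]]'
```

```text
time_s: 15.73
tool_pos: [0.6101, 0.1247, 0.0095]
tcp_rot: [-180.0, 0.3, 90.2]
wrist_force: [-1.1, -9.3, 4.1]
finger_gap: 0.601
grip_force: 4.6
time_s: 15.98
tool_pos: [0.6101, 0.1247, 0.0094]
tcp_rot: [-180.0, 0.4, 90.2]
wrist_force: [-1.6, -13.1, 4.8]
finger_gap: 0.601
grip_force: 6.2
```

The side rail is reached: the force rises while the tool stands still. I back off, rise, and clear the view.

```bash
python3 -m jog '[[0.4,[-1,0,0],0],[0.4,[-3,0,0],0],[0.4,[-3,0,0],0],[0.4,[-3,0,-4],0],[0.4,[-3,0,-8],0],[0.4,[-3,0,-12],0],[0.4,[-7,-4,-16],0],[0.4,[-11,-8,-20],0],[0.4,[-15,-12,-20],0],[0.4,[-19,-16,-20],0],[0.4,[-23,-20,-20],0],[0.4,[-26,-23,-20],0]]'
python3 - <<'E'
from h import *
im,d,m=cap('top'); im=im[:,:,::-1].copy()
c=im[205:280,200:275]; cv2.imwrite('pics/c6.png',cv2.resize(c,None,fx=8,fy=8,interpolation=cv2.INTER_CUBIC))
E
```

```text
time_s: 16.98
tool_pos: [0.4463, -0.0674, 0.204]
tcp_rot: [179.9, -0.0, 90.3]
wrist_force: [0.8, -0.8, 0.0]
finger_gap: 0.597
grip_force: 0.0
```

View pics/c6.png

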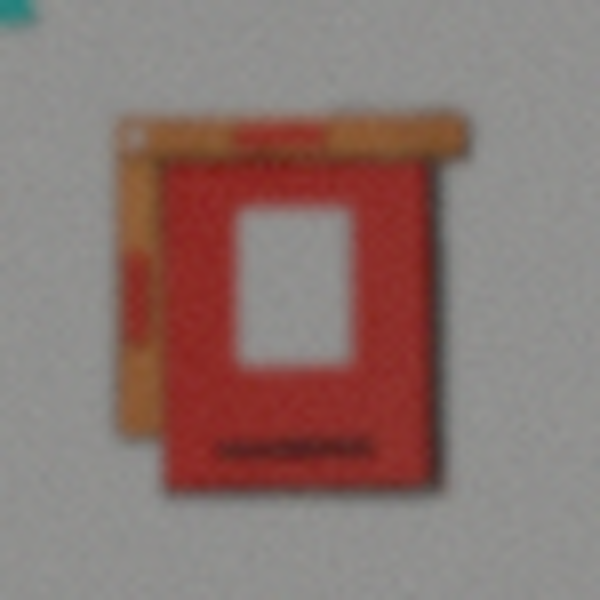

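The case sits tight and square against both rails: the rails' inner edges are at crop row 158 and column 160, and the lid starts right there. The tool is well clear, so I hand in.

```bash
python3 -c "
from cell import robot
print(robot.finish_job())"
```

```text
the job is handed in; nothing more can be done
None
```

I pushed the red case square into the corner of the red stop, touching both rails, with the arm left well clear; the job is handed in, but no verdict came back.

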